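Close the snow jars with their own lids

TASK

The four snow jars are finished: put each lid on the jar whose neck is painted in the lid's colour, stopper fully home so that the lid lies flat on the rim, and let go. Set the lids down rather than dropping them, and leave the jars, the little fir tree and the cardboard box standing where they are.

Things in the scene. Friction and masses are not known exactly. Their poses are not given: they have to be found in the camera images.
- jar_red: Loose open glass jar standing upright, filled with small felt balls to 43 mm height; its neck is painted red (upper 18 mm) and red dots run round the belly. 70 mm tall, belly 76 mm in diameter, neck 64 mm outside, mouth 56 mm inside. Weighs about 0.35 kg. Origin: centre of its underside; z up.
- lid_red: Loose lid, standing upright: red disc 70 mm wide, 6 mm thick; below it a cork stopper 14 mm deep, tapering from 50 mm to 36 mm; on the disc's middle, as handle, a white parcel with gold ribbon, 28 mm square (sides along x, y), 30 mm tall, bow to 39 mm. Origin: centre of the stopper's underside; disc top at z = 20 mm. 75 g. Home, the disc lies on the red jar's rim, origin 56 mm above its origin.
- jar_green: Loose open glass jar standing upright, filled with small felt balls to 43 mm height; its neck is painted green (upper 18 mm) and green dots run round the belly. 85 mm tall, belly 82 mm in diameter, neck 70 mm outside, mouth 62 mm inside. Weighs about 0.35 kg. Origin: centre of its underside; z up.
- lid_green: Loose lid, standing upright: green disc 76 mm wide, 6 mm thick; below it a cork stopper 14 mm deep, tapering from 56 mm to 42 mm; on the disc's middle, as handle, a white snowman: a cylinder 28 mm wide and 28 mm tall, head and black hat to 51 mm. Origin: centre of the stopper's underside; disc top at z = 20 mm. 75 g. Home, the disc lies on the green jar's rim, origin 71 mm above its origin.
- jar_blue: Loose open glass jar standing upright, filled with small felt balls to 43 mm height; its neck is painted blue (upper 18 mm) and blue dots run round the belly. 75 mm tall, belly 88 mm in diameter, neck 76 mm outside, mouth 68 mm inside. Weighs about 0.35 kg. Origin: centre of its underside; z up.
- lid_blue: Loose lid, standing upright: blue disc 82 mm wide, 6 mm thick; below it a cork stopper 14 mm deep, tapering from 62 mm to 48 mm; on the disc's middle, as handle, a wooden house: a block 28 mm square (sides along x, y), 28 mm tall, white roof to 45 mm. Origin: centre of the stopper's underside; disc top at z = 20 mm. 75 g. Home, the disc lies on the blue jar's rim, origin 61 mm above its origin.
- jar_yellow: Loose open glass jar standing upright, filled with small felt balls to 43 mm height; its neck is painted yellow (upper 18 mm) and yellow dots run round the belly. 90 mm tall, belly 94 mm in diameter, neck 82 mm outside, mouth 74 mm inside. Weighs about 0.35 kg. Origin: centre of its underside; z up.
- lid_yellow: Loose lid, standing upright: yellow disc 88 mm wide, 6 mm thick; below it a cork stopper 14 mm deep, tapering from 68 mm to 54 mm; on the disc's middle, as handle, a cream lantern: a cylinder 28 mm wide and 30 mm tall, dark cap and ring to 48 mm. Origin: centre of the stopper's underside; disc top at z = 20 mm. 75 g. Home, the disc lies on the yellow jar's rim, origin 76 mm above its origin.
- tree: Bystander, loose: a dark green bottle-brush fir tree with frosted tips on a round wooden foot, 109 mm tall, 58 mm in diameter at its widest. Origin: centre of its underside; z up. To be left alone.
- kraft_box: Bystander, loose: a closed brown cardboard gift box, 65 x 65 mm and 49 mm tall. Origin: centre of its underside; z up. To be left alone.
There are look-alikes about, which are no part of the job. There is more than one size of the lid_red; the job needs the largest.

How it is judged:
By the outcome, as a careful person would: the job done as asked, in the order asked, and still so for the second after the job is handed in, with the robot touching nothing.
It also fails if it takes over 99 s, if anything falls off the work surface, if the arm or the gripper's body presses on something with over 40 N, if the wrist force passes 120 N, or if a joint passes its speed limit or range.

ROBOT

A 7-joint arm with a two-finger parallel gripper is mounted at the origin on the work surface. World frame = base frame: x ahead of the robot, y to its left, z up, the work surface at z = 0. Lengths are in mm, angles in rad, forces in N, time in s.
With the tool pointing down it reaches from about 400 to 875 mm from the base axis. Payload 6.5 kg.
Tool frame: the origin (TCP) lies at the very end of the fingers, on their centre line; the grasp point (between the pads) lies bot.grip_point_offset behind it (bot.grip_point_offset is the distance from the TCP to the grasp point, in mm); z points along the fingers, y is the line along which they close (so a half turn about z gives the same grasp; the last joint's range is limited). The gripper opens to 88 mm and grips with 3 to 60 N. Pads are 18 mm wide; open, the fingers measure 123 mm over their backs; the gripper's body (75 mm by 187 mm) begins 45 mm behind the grasp point.
Start: joints at [1.142, 0.536, -0.004, 1.538, 0.003, 1.067, -0.071], TCP at [230.676, -607.683, 238.716] pointing down, gripper open.
Joint ranges: [-2.7, 2.7], [-0.37, 2.16], [-1.27, 1.26], [0.24, 2.4], [-1.31, 4.45], [0.19, 1.91], [-2.76, 2.76]. Speed limits (rad/s): [2.39, 2.39, 3.14, 3.14, 3.14, 3.14, 3.14].

INTERFACE

Orientations are given as a unit quaternion [w, x, y, z].
In Python, from station import bot, vision, order gives the robot as it stands.
- The arm moves only by the tool step_arm, never from a script. Its argument "rows" is a list of rows, each a list of 3 entries, a list of its own where there are three numbers: the opening, from -1 (shut) to 1 (fully open), so that 0 is half open, then the shift along the tool's x, y, z as a fraction of full scale, then the turn, a rotation vector about the tool's x, y, z as a fraction of full scale. A call has 1 to 10 rows; each row shifts and turns the commanded pose from where the row before left it, along the tool's axes as they then stand; what a row does not reach is not made up. Full scale, the value 1, is 0.15 m for a shift and 0.5 rad for a turn. A row lasts 1/12 s, in which the tool goes at most 41.7 mm and 7.16 degrees, less where a joint would pass 70% of its speed; a pose out of reach is approached as far as the arm can. A call with a number of a shift or a turn outside -1 to 1 is refused whole. A call with a gripper value outside its range is refused whole. The fingers move at their own pace and stop on an object; "newtons" is the grip in N (left out, the last holds). Time passes only in rows, so rows that do not move let the fingers close. It gives the time, the measured TCP pose, the force, the opening and the grip force at its end, in the units of the state.
- bot.observe(): the state, without advancing time (a new reading comes with each control period).
- vision.camera(name): name is "scene" or "top" or "wrist"; returns a dict with "frame" (400x640x3 uint8, red, green, blue), "fx", "fy", "cx", "cy" (pixels), "world_from_camera" (4x4, takes a point from camera to world coordinates); the wrist camera has in their place "tool_from_camera" (4x4, takes a point from camera to tool coordinates, whose origin is the TCP and whose axes are the flange's). Camera axes: x right, y down, z forward; pixel columns grow to the right and rows downward; lengths in mm; the calibration is good to about 2 mm. A picture is of the moment at which its call begins: read the wrist's pose just before it. There is no depth.
- order.sign_off(): hands the job in; it is judged then, once.
The state is a dict: "clock": time; "qpos": joint angles; "qvel": joint speeds; "tau": joint torques, N m; "position": TCP position; "ee_rot": TCP orientation; "contact_force": force on the tool from outside, world axes, zero at the start; "wrist_torque": the same for the moment, N m; "finger_gap": finger opening in mm; "gripper_force": force on a finger pad.
Only numpy, scipy, OpenCV 4.12 (cv2) and the standard library are available. Lean on these libraries where they do the work, as an engineer would, in place of code of your own. Each camera call takes 0.05 s, during which the arm holds its last target. There are 200 camera calls.

## Working session

There is one attempt and no reset: what is moved stays moved. The work goes in short steps, Python scripts to look and compute and a tool call to move; the robot and the scene stay as the last step left them, time stands still between calls to the robot, and variables do not carry over. Pictures are saved under pics/ and viewed, at most 14 in all, crops included, and the job is handed in when it is done.

Besides the shell and the picture viewer there is one more tool, called after "Call:" as name(argument=value, ...) on one line, values as JSON. step_arm: Moves the arm, as the interface text tells. Shift numbers are shares of 0.15 m and turn numbers shares of 0.5 rad, none past 1 either way. Its arguments: {"type":"object","properties":{"rows":{"type":"array"},"newtons":{"type":"number"}},"required":["rows"]}

```bash
ls; mkdir -p pics; python3 - <<'E'
from station import bot,vision
import cv2,json
s=bot.observe();print({k:s[k] for k in('clock','position','ee_rot','finger_gap')},bot.grip_point_offset)
for n in('top','scene'):
    c=vision.camera(n);cv2.imwrite(f'pics/{n}0.png',c['frame'][...,::-1]);print(n,c['fx'],c['fy'],c['cx'],c['cy'],c['world_from_camera'])
E
```

```text
pics
{'clock': 0.0, 'position': array([ 230.4670201 , -607.12420764,  237.84035768]), 'ee_rot': array([-8.34544716e-04,  9.83576190e-01,  1.80491358e-01, -2.26197401e-04]), 'finger_gap': 88.29362727835617} 18.700000000000003
top 459.9416328377377 459.9416328377377 320.5050899453342 194.18469807752572 [[-4.92990064e-03 -9.92956025e-01  1.18380861e-01  3.37960573e+02]
 [-9.99635791e-01  1.75247847e-03 -2.69297844e-02  1.69209798e+01]
 [ 2.65326318e-02 -1.18470507e-01 -9.92603022e-01  1.27559903e+03]
 [ 0.00000000e+00  0.00000000e+00  0.00000000e+00  1.00000000e+00]]
scene 480.81793526535813 480.81793526535813 323.1105072988041 196.9396698471518 [[-1.95458847e-01  5.76337884e-01 -7.93492585e-01  1.51288811e+03]
 [ 9.80711665e-01  1.14301045e-01 -1.58555671e-01  2.17822507e+02]
 [-6.84608492e-04 -8.09178543e-01 -5.87562436e-01  7.99392899e+02]
 [ 0.00000000e+00  0.00000000e+00  0.00000000e+00  1.00000000e+00]]
```

View pics/top0.png

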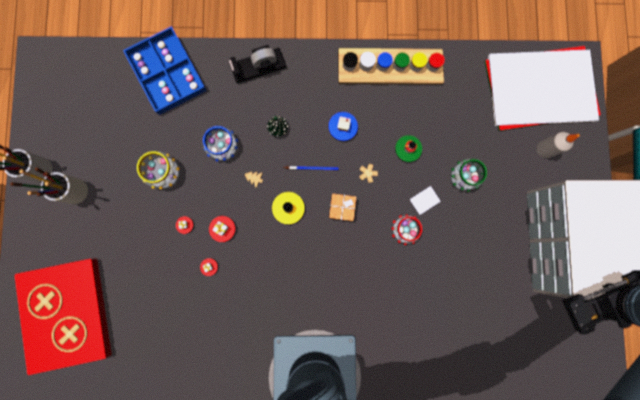

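View pics/scene0.png

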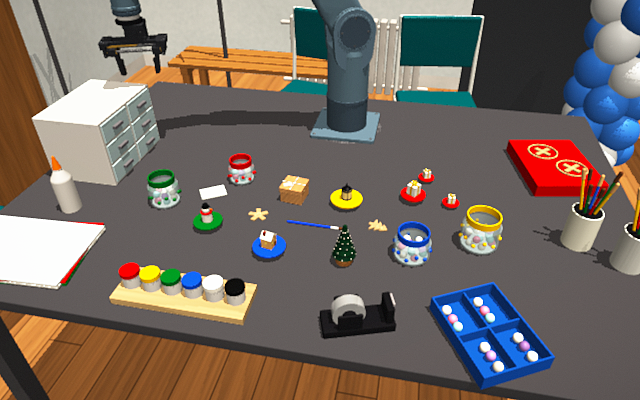

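The top view shows these things (pixels):
- **Jars:** yellow (155,168), blue (220,143), green (468,175), red (407,229).
- **Lids:** yellow (288,208), blue (343,126), green (409,149).
- **Red lid candidates:** (222,229), which looks largest, and the smaller (184,225) and (208,267).
- **Other look-alikes:** the paint pots at (350–437,60).
- **Bystanders:** tree (278,127) and box (343,207).

The scene view agrees with this.

```bash
cat > h.py <<'E'
import numpy as np,cv2
from station import bot,vision
from scipy.spatial.transform import Rotation as R
HUE={'red':[(0,6),(174,180)],'green':[(50,80)],'blue':[(108,125)],'yellow':[(25,34)]}
def mask(f,col,s=140,v=70):
    h=cv2.cvtColor(f,cv2.COLOR_RGB2HSV);m=np.zeros(f.shape[:2],np.uint8)
    for a,b in HUE[col]: m|=cv2.inRange(h,(a,s,v),(b,255,255))
    return m
def ray(c,T,px,z):
    d=T[:3,:3]@np.array([(px[0]-c['cx'])/c['fx'],(px[1]-c['cy'])/c['fy'],1]);o=T[:3,3]
    return o+d*(z-o[2])/d[2]
def wrist():
    s=bot.observe();c=vision.camera('wrist');q=s['ee_rot']
    T=np.eye(4);T[:3,:3]=R.from_quat(np.r_[q[1:],q[0]]).as_matrix();T[:3,3]=s['position']
    return s,c,T@c['tool_from_camera']
def blobs(m,amin=60):
    return [k for k in cv2.findContours(m,cv2.RETR_EXTERNAL,cv2.CHAIN_APPROX_NONE)[0] if cv2.contourArea(k)>amin]
E
python3 - <<'E'
from h import *
c=vision.camera('top');T=c['world_from_camera'];H=dict(red=70,green=85,blue=75,yellow=90)
for col in H:
    for k in blobs(mask(c['frame'],col)):
        (u,v),(a,b),_=cv2.fitEllipse(k)
        if max(a,b)>50: continue
        for z in(20,H[col]): 
            p=ray(c,T,(u,v),z); sc=(T[2,3]-z)/c['fx']
            print(col,np.round((u,v)).astype(int),z,p.round()[:2],'diam',round(max(a,b)*sc),round(min(a,b)*sc))
f=c['frame']
cv2.imwrite('pics/redcrop.png',cv2.resize(f[200:290,160:260],None,fx=6,fy=6,interpolation=cv2.INTER_CUBIC)[...,::-1])
print(vision.camera('wrist')['tool_from_camera'].round(2))
E
```

```text
red [209 267] 20 [292. 284.] diam 49 46
red [209 267] 70 [294. 274.] diam 47 45
red [222 229] 20 [394. 251.] diam 72 70
red [222 229] 70 [392. 241.] diam 69 67
red [184 225] 20 [405. 352.] diam 48 46
red [184 225] 70 [403. 339.] diam 46 44
red [410 229] 20 [ 392. -261.] diam 68 62
red [410 229] 70 [ 390. -250.] diam 66 59
red [436  60] 20 [ 875. -352.] diam 43 39
red [436  60] 70 [ 853. -337.] diam 41 37
green [408 148] 20 [ 617. -264.] diam 71 69
green [408 148] 85 [ 602. -249.] diam 67 65
green [402  60] 20 [ 875. -252.] diam 37 35
green [402  60] 85 [ 847. -238.] diam 35 33
blue [316 168] 20 [562.  -6.] diam 130 8
blue [316 168] 75 [552.  -5.] diam 125 7
blue [219 142] 20 [634. 262.] diam 89 77
blue [219 142] 75 [621. 252.] diam 85 74
blue [343 126] 20 [680. -81.] diam 79 78
blue [343 126] 75 [665. -76.] diam 76 74
blue [385  60] 20 [ 874. -202.] diam 38 36
blue [385  60] 75 [ 851. -193.] diam 37 35
yellow [288 208] 20 [451.  72.] diam 88 88
yellow [288 208] 90 [444.  69.] diam 83 83
yellow [152 167] 20 [565. 444.] diam 87 84
yellow [152 167] 90 [552. 420.] diam 83 79
yellow [419  59] 20 [ 877. -302.] diam 41 39
yellow [419  59] 90 [ 847. -284.] diam 39 37
[[  -0.     -0.96   -0.28   71.93]
 [   1.     -0.      0.      0.45]
 [  -0.     -0.28    0.96 -146.24]
 [   0.      0.      0.      1.  ]]
```

View pics/redcrop.png

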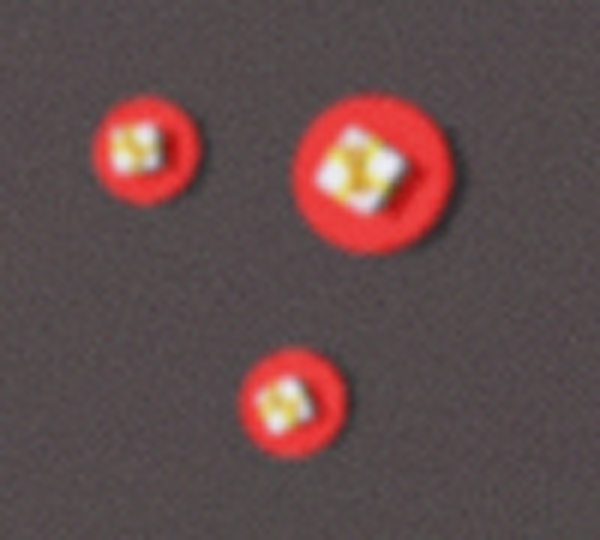

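The lid at (222,229) in the top view measures 72×70 mm, against about 47 mm for (184,225) and (208,267), so it is the red lid. I'm raising the arm and straightening its yaw first.

Call:
step_arm(rows=[[1, [0, 0, -0.27], [0, 0, 0]], [1, [0, 0, -0.27], [0, 0, 0]], [1, [0, 0, 0], [0, 0, 0.24]], [1, [0, 0, 0], [0, 0, 0.24]], [1, [0, 0, 0], [0, 0, 0.24]], [1, [0, 0, 0], [0, 0, 0]]], newtons=20)

```text
clock: 0.7
position: [230.7, -607.6, 319.7]
ee_rot: [-0.0, 1.0, -0.001, -0.0]
contact_force: [0.4, 0.4, -0.4]
finger_gap: 87.9
gripper_force: 0.0
```

Call:
step_arm(rows=[[1, [0.2, -0.163, 0], [0, 0, 0]], [1, [0.2, -0.163, 0], [0, 0, 0]], [1, [0.2, -0.163, 0], [0, 0, 0]], [1, [0.2, -0.163, 0], [0, 0, 0]], [1, [0.2, -0.163, 0], [0, 0, 0]], [1, [0.2, -0.163, 0], [0, 0, 0]], [1, [0.2, -0.163, 0], [0, 0, 0]], [1, [0.2, -0.163, 0], [0, 0, 0]], [1, [0.2, -0.163, 0], [0, 0, 0]], [1, [0.2, -0.163, 0], [0, 0, 0]]])

```text
clock: 1.53
position: [531.1, -360.9, 319.5]
ee_rot: [-0.0, 1.0, 0.003, -0.0]
contact_force: [0.5, -1.0, -0.1]
finger_gap: 88.2
gripper_force: 0.0
```

Call:
step_arm(rows=[[1, [0.2, -0.163, 0.1], [0, 0, 0]], [1, [0.2, -0.163, 0.1], [0, 0, 0]], [1, [0.2, -0.163, 0.1], [0, 0, 0]], [1, [0.2, -0.163, 0.1], [0, 0, 0]], [1, [0, 0, 0], [0, 0, 0]], [1, [0, 0, 0], [0, 0, 0]]])

```text
clock: 2.03
position: [650.7, -260.6, 257.5]
ee_rot: [-0.001, 1.0, 0.006, -0.001]
contact_force: [-0.3, -0.9, -0.6]
finger_gap: 88.4
gripper_force: 0.0
```

```bash
python3 - <<'E'
from h import *
s,c,T=wrist();print(s['position'],c['fx'],c['cx'],c['cy'])
cv2.imwrite('pics/w1.png',c['frame'][...,::-1])
H=dict(red=70,green=85,blue=75,yellow=90)
for col in('green','red'):
    for k in blobs(mask(c['frame'],col,110,50),300):
        (u,v),(a,b),_=cv2.fitEllipse(k)
        for z in(20,H[col]):
            p=ray(c,T,(u,v),z);print(col,round(u),round(v),round(a),round(b),z,p.round(1))
E
```

```text
[ 650.65844805 -260.64912015  257.50014041] 309.7559804047531 324.90339282858946 201.1683248971575
green 329 194 55 57 20 [ 619.  -265.7   20. ]
green 329 194 55 57 85 [ 636.7 -264.8   85. ]
red 316 368 45 52 20 [ 342.1 -249.8   20. ]
red 316 368 45 52 70 [ 391.7 -251.2   70. ]
red 532 149 8 181 20 [ 679.7 -515.    20. ]
red 532 149 8 181 70 [ 685.4 -481.8   70. ]
```

View pics/w1.png

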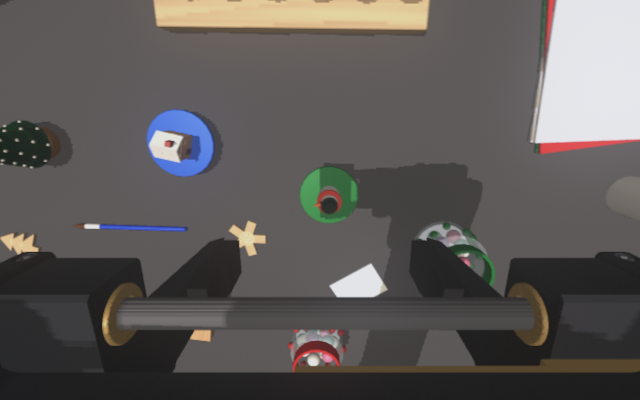

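The wrist view shows the green lid at (329,194), the blue lid with its house at (181,143), and the green jar partly hidden behind a finger at (455,260). I'm putting the camera straight above the green jar.

Call:
step_arm(rows=[[1, [-0.213, 0.153, 0], [0, 0, 0]], [1, [-0.213, 0.153, 0], [0, 0, 0]], [1, [-0.213, 0.153, 0], [0, 0, 0]], [1, [-0.213, 0.153, 0], [0, 0, 0]], [1, [-0.213, 0.153, 0], [0, 0, 0]], [1, [-0.213, 0.153, 0], [0, 0, 0]], [1, [0, 0, 0], [0, 0, 0]], [1, [0, 0, 0], [0, 0, 0]], [1, [0, 0, 0], [0, 0, 0]]])

```text
clock: 2.83
position: [457.8, -403.3, 260.5]
ee_rot: [0.0, 1.0, 0.001, 0.001]
contact_force: [1.0, 0.6, 0.6]
finger_gap: 87.8
gripper_force: 0.0
```

```bash
cat > look.py <<'E'
from h import *
import sys
# colour:z pairs -> circle/ellipse centres in world, apparent diameter
s,c,T=wrist();print('tcp',s['position'].round(1),'cam',T[:3,3].round(1))
cv2.imwrite(f'pics/{sys.argv[1]}.png',c['frame'][...,::-1])
for a in sys.argv[2:]:
    col,z=a.split(':');z=float(z)
    for k in blobs(mask(c['frame'],col,110,50),250):
        if len(k)<5: continue
        k=cv2.convexHull(k);W=np.array([ray(c,T,p[0],z)[:2] for p in k])
        (x,y),r=cv2.minEnclosingCircle(W.astype(np.float32))
        e=cv2.fitEllipse(W.astype(np.float32)) if len(W)>5 else None
        if 25<r<60: print(col,z,k[:,0].mean(0).round(),'circ',round(x,1),round(y,1),'d',round(2*r,1),'ell',np.round(e[0],1),np.round(e[1],1))
E
python3 look.py w2 green:85 green:20
```

```text
tcp [ 457.8 -403.3  260.5] cam [ 529.8 -403.6  406.9]
green 85.0 [344.  96.] circ 540.3 -422.0 d 68.0 ell [ 540.3 -422.1] [67.3 67.7]
green 85.0 [202.  35.] circ 603.2 -288.5 d 62.1 ell [ 603.1 -288.5] [61.5 62. ]
green 20.0 [344.  96.] circ 542.4 -425.7 d 81.7 ell [ 542.4 -425.9] [80.9 81.4]
green 20.0 [202.  35.] circ 618.0 -265.2 d 74.7 ell [ 618.  -265.2] [73.9 74.5]
```

View pics/w2.png

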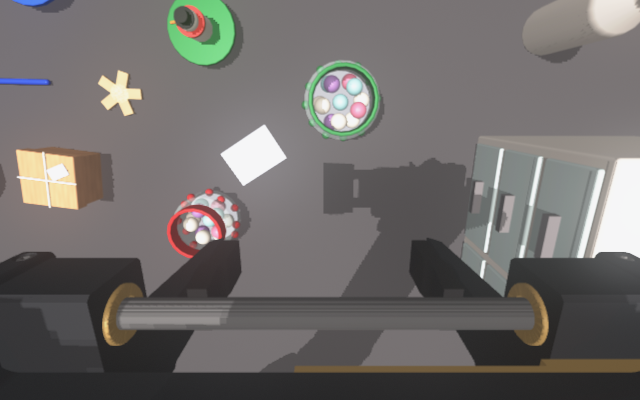

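The camera is now above the green jar, with its rim at (341,98). The red jar is at (202,225) and the green lid at (202,30). The drawers begin at column 470, clear of the jar.

Call:
step_arm(rows=[[1, [-0.157, -0.204, 0], [0, 0, 0]], [1, [-0.157, -0.204, 0], [0, 0, 0]], [1, [-0.157, -0.204, 0], [0, 0, 0]], [1, [-0.157, -0.204, 0], [0, 0, 0]], [1, [-0.157, -0.204, 0], [0, 0, 0]], [1, [0, 0, 0], [0, 0, 0]], [1, [0, 0, 0], [0, 0, 0]], [1, [0, 0, 0], [0, 0, 0]]])

```text
clock: 3.55
position: [341.6, -249.8, 260.4]
ee_rot: [0.001, 1.0, 0.003, 0.001]
contact_force: [0.6, -0.2, -0.7]
finger_gap: 88.1
gripper_force: 0.0
```

```bash
python3 look.py w3 red:70
```

```text
tcp [ 341.6 -249.8  260.4] cam [ 413.5 -249.9  406.7]
red 70.0 [327. 129.] circ 388.9 -250.9 d 67.8 ell [ 389.4 -251. ] [63.6 66.9]
```

Call:
step_arm(rows=[[1, [0.223, -0.142, 0], [0, 0, 0]], [1, [0.223, -0.142, 0], [0, 0, 0]], [1, [0.223, -0.142, 0], [0, 0, 0]], [1, [0.223, -0.142, 0], [0, 0, 0]], [1, [0.223, -0.142, 0], [0, 0, 0]], [1, [0.223, -0.142, 0], [0, 0, 0]], [1, [0.223, -0.142, 0], [0, 0, 0]], [1, [0.223, -0.142, 0], [0, 0, 0]], [1, [0, 0, 0], [0, 0, 0]], [1, [0, 0, 0], [0, 0, 0]]])

```text
clock: 4.43
position: [609.6, -76.6, 258.6]
ee_rot: [-0.001, 1.0, 0.003, -0.0]
contact_force: [-1.5, -0.5, -0.6]
finger_gap: 88.3
gripper_force: 0.0
```

```bash
python3 look.py w4 blue:20 green:20
```

```text
tcp [609.6 -76.6 258.6] cam [681.8 -77.  404.8]
blue 20.0 [279. 201.] circ 567.6 -13.1 d 112.8 ell [568.9  -8.8] [  7.9 136.2]
blue 20.0 [ 37. 165.] circ 615.9 301.3 d 99.6 ell [619.  305.3] [ 88. 105.]
green 20.0 [476. 161.] circ 618.0 -264.8 d 74.5 ell [ 618.1 -265. ] [73.  74.4]
```

View pics/w4.png

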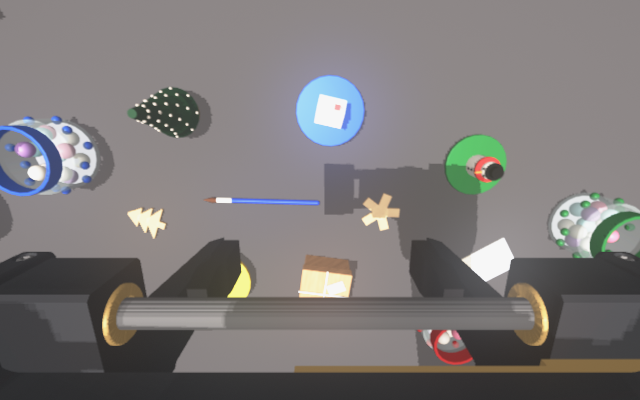

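The camera is above the blue lid, with its disc at (330,110) and the roof at (331,111). The roof's sides are turned about 10–15°. Next I'll measure the disc and the yaw of the house.

```bash
sed -i "s/(108,125)/(100,125)/" h.py; cat > yaw.py <<'E'
from h import *
import sys
# handle footprint: non-coloured area inside the disc, its centre and side angle
s,c,T=wrist();f=c['frame'];col,zt,zr=sys.argv[1],20,float(sys.argv[2])
print('tcp',s['position'].round(1),'cam',T[:3,3].round(1))
for k in blobs(mask(f,col,90,50),1500):
    h=cv2.convexHull(k);W=np.array([ray(c,T,p[0],zt)[:2] for p in h],np.float32);e=cv2.fitEllipse(W)
    if not 60<max(e[1])<100: continue
    print('disc',np.round(e[0],1),np.round(e[1],1),h[:,0].mean(0))
    d=np.zeros(f.shape[:2],np.uint8);cv2.drawContours(d,[h],-1,255,-1);d=cv2.erode(d,np.ones((7,7)))
    hs=cv2.cvtColor(f,cv2.COLOR_RGB2HSV)
    w=cv2.inRange(hs,(0,0,150),(180,110,255))&d
    w=cv2.morphologyEx(w,cv2.MORPH_CLOSE,np.ones((7,7)))
    for b in blobs(w,150):
        P=np.array([ray(c,T,p[0],zr)[:2] for p in b],np.float32);r=cv2.minAreaRect(P)
        print('handle',np.round(r[0],1),np.round(r[1],1),'deg',round(r[2],1))
E
python3 yaw.py blue 60;python3 -c "
import cv2;cv2.imwrite('pics/w4c.png',cv2.resize(cv2.imread('pics/w4.png')[60:160,280:380],None,fx=5,fy=5,interpolation=2))"
```

```text
tcp [608.3 -78.5 258.7] cam [680.5 -78.9 404.9]
disc [681.  -81.9] [81.6 82.3] [328.1025641  109.66666667]
handle [682.6 -74.3] [51.9 66.5] deg 79.8
```

View pics/w4c.png

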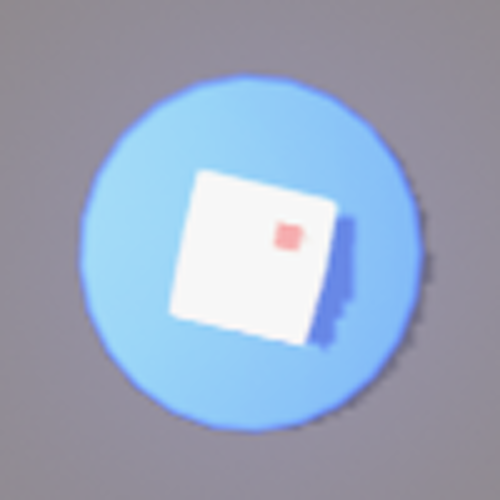

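The roof's upper edge runs from (200,168) to (338,203) in the crop, so the house is turned +14° about the tool's z. The disc is 82 mm at (681,-82), as it should be. On to the blue and yellow jars.

Call:
step_arm(rows=[[1, [-0.043, -0.244, 0], [0, 0, 0]], [1, [-0.043, -0.244, 0], [0, 0, 0]], [1, [-0.043, -0.244, 0], [0, 0, 0]], [1, [-0.043, -0.244, 0], [0, 0, 0]], [1, [-0.043, -0.244, 0], [0, 0, 0]], [1, [-0.043, -0.244, 0], [0, 0, 0]], [1, [-0.043, -0.244, 0], [0, 0, 0]], [1, [-0.043, -0.244, 0], [0, 0, 0]], [1, [-0.043, -0.244, 0], [0, 0, 0]], [1, [0, 0, 0], [0, 0, 0]]])

```text
clock: 5.37
position: [545.4, 258.4, 260.3]
ee_rot: [-0.003, 1.0, 0.006, -0.0]
contact_force: [-0.6, 0.3, 0.5]
finger_gap: 88.1
gripper_force: 0.0
```

Call:
step_arm(rows=[[1, [0, 0, 0], [0, 0, 0]], [1, [0, 0, 0], [0, 0, 0]]])

```text
clock: 5.53
position: [548.9, 248.5, 259.7]
ee_rot: [0.001, 1.0, 0.0, 0.0]
contact_force: [0.6, -0.5, -0.5]
finger_gap: 88.0
gripper_force: 0.0
```

```bash
python3 look.py w5 blue:75
```

```text
tcp [548.9 248.5 259.7] cam [621.  248.2 406. ]
blue 75.0 [522. 156.] circ 575.6 34.5 d 96.0 ell [574.5  40.8] [  6.  129.3]
blue 75.0 [317. 100.] circ 627.1 257.3 d 75.2 ell [627.1 257.2] [74.2 74.9]
blue 75.0 [603.  57.] circ 672.1 -33.0 d 71.6 ell [672.4 -33.4] [69.6 72.5]
blue 75.0 [160.  12.] circ 720.2 394.5 d 59.8 ell [680.4 415.6] [30.9 42.1]
```

Call:
step_arm(rows=[[1, [-0.093, -0.227, 0], [0, 0, 0]], [1, [-0.093, -0.227, 0], [0, 0, 0]], [1, [-0.093, -0.227, 0], [0, 0, 0]], [1, [-0.093, -0.227, 0], [0, 0, 0]], [1, [-0.093, -0.227, 0], [0, 0, 0]], [1, [0, 0, 0], [0, 0, 0]], [1, [0, 0, 0], [0, 0, 0]], [1, [0, 0, 0], [0, 0, 0]]])

```text
clock: 6.25
position: [479.7, 418.4, 259.5]
ee_rot: [0.001, 1.0, -0.0, 0.0]
contact_force: [-0.0, -0.7, 0.2]
finger_gap: 88.5
gripper_force: 0.0
```

```bash
python3 look.py w6 yellow:90 blue:75
```

```text
tcp [479.7 418.4 259.5] cam [551.7 418.  405.8]
blue 75.0 [487.  38.] circ 626.6 260.4 d 80.9 ell [626.  259.6] [72.6 81. ]
```

```bash
sed -i "s/(25,34)/(20,36)/" h.py; python3 look.py w6 yellow:90
```

```text
tcp [480.1 417.9 259.5] cam [552.1 417.5 405.9]
```

View pics/w6.png

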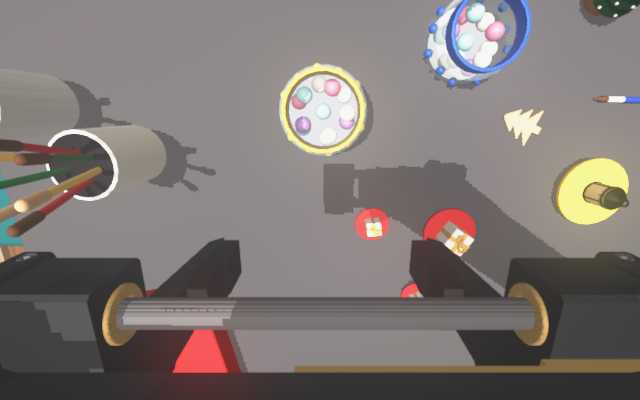

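The yellow jar's rim is at (323,110), pale at this exposure. Also in view are the yellow lid at (593,191), the red lid at (450,232), and a small look-alike at (372,224).

```bash
sed -i "s/'red:70'//; s/mask(c\['frame'\],col,110,50)/mask(c['frame'],col,int(__import__('os').environ.get('S',110)),50)/" look.py; S=70 python3 look.py w7 yellow:90 yellow:20
```

```text
tcp [480.1 417.9 259.6] cam [552.1 417.5 405.9]
yellow 90.0 [589. 194.] circ 468.7 134.8 d 79.1 ell [469.7 135.5] [72.3 77.5]
yellow 90.0 [321. 105.] circ 551.7 419.2 d 87.8 ell [551.  418.7] [82.5 85.6]
yellow 20.0 [589. 194.] circ 450.2 72.2 d 96.6 ell [451.5  73. ] [88.3 94.6]
yellow 20.0 [321. 105.] circ 551.6 419.6 d 107.3 ell [550.7 419. ] [100.8 104.5]
```

Call:
step_arm(rows=[[1, [-0.156, 0.186, 0], [0, 0, 0]], [1, [-0.156, 0.186, 0], [0, 0, 0]], [1, [-0.156, 0.186, 0], [0, 0, 0]], [1, [-0.156, 0.186, 0], [0, 0, 0]], [1, [-0.156, 0.186, 0], [0, 0, 0]], [1, [-0.156, 0.186, 0], [0, 0, 0]], [1, [0, 0, 0], [0, 0, 0]], [1, [0, 0, 0], [0, 0, 0]], [1, [0, 0, 0], [0, 0, 0]]])

```text
clock: 7.15
position: [339.3, 252.7, 260.3]
ee_rot: [-0.0, 1.0, 0.0, 0.001]
contact_force: [-0.6, -0.1, 0.3]
finger_gap: 88.4
gripper_force: 0.0
```

```bash
python3 look.py w8 red:20; S=90 python3 look.py w8 yellow:20;python3 yaw.py red 50; python3 -c "
import cv2;cv2.imwrite('pics/w8c.png',cv2.resize(cv2.imread('pics/w8.png')[60:200,250:420],None,fx=4,fy=4,interpolation=2))"
```

```text
tcp [339.3 252.7 260.3] cam [411.2 252.1 406.7]
red 20.0 [327. 124.] circ 394.4 250.6 d 70.3 ell [394.4 250.6] [69.5 70. ]
tcp [339.4 253.4 260.2] cam [411.3 252.7 406.6]
yellow 20.0 [480.  75.] circ 450.8 72.5 d 89.8 ell [450.9  72.4] [88.  89.5]
tcp [339.3 253.6 260.1] cam [411.3 253.  406.4]
disc [394.4 250.5] [70.  70.3] [328.28125 126.75   ]
handle [394.4 250.9] [29.6 29.4] deg 56.6
```

View pics/w8c.png

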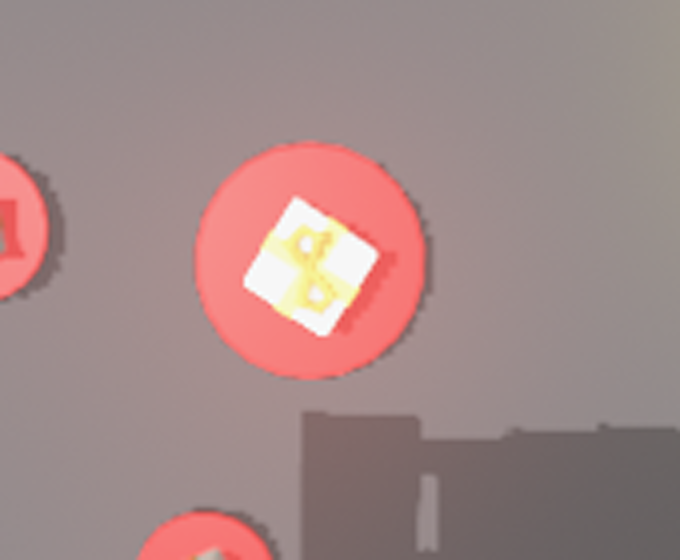

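The parcel's edge runs from (297,197) to (378,255), so it needs +33.5° about the tool's z. The disc is 70 mm at (394.4,250.6). Picking the red lid.

Call:
step_arm(rows=[[0.6, [0.183, 0.01, 0], [0, 0, 0]], [0.6, [0.183, 0.01, 0], [0, 0, 0]], [0.6, [0, 0, 0.2], [0, 0, 0.235]], [0.6, [0, 0, 0.2], [0, 0, 0.235]], [0.6, [0, 0, 0.2], [0, 0, 0.235]], [0.6, [0, 0, 0.2], [0, 0, 0.235]], [0.6, [0, 0, 0.2], [0, 0, 0.235]], [0.6, [0, 0, 0], [0, 0, 0]], [0.6, [0, 0, 0], [0, 0, 0]], [0.6, [0, 0, 0], [0, 0, 0]]])

```text
clock: 8.13
position: [392.2, 252.2, 119.1]
ee_rot: [-0.001, 0.963, -0.268, -0.003]
contact_force: [-0.3, -0.5, 0.7]
finger_gap: 70.3
gripper_force: 0.0
```

Call:
step_arm(rows=[[0.6, [0.018, 0, 0], [0, 0, 0.08]], [0.6, [0, 0, 0.25], [0, 0, 0]], [0.6, [0, 0, 0.25], [0, 0, 0]], [0.6, [0, 0, 0.08], [0, 0, 0]], [0.6, [0, 0, 0], [0, 0, 0]], [0.6, [0, 0, 0], [0, 0, 0]]])

```text
clock: 8.63
position: [394.5, 250.1, 32.2]
ee_rot: [-0.001, 0.957, -0.289, -0.003]
contact_force: [-0.5, 0.1, 0.4]
finger_gap: 70.4
gripper_force: 0.0
```

Call:
step_arm(rows=[[0.6, [0, 0, 0.053], [0, 0, 0]], [0.6, [0, 0, 0], [0, 0, 0]], [-1, [0, 0, 0], [0, 0, 0]], [-1, [0, 0, 0], [0, 0, 0]], [-1, [0, 0, 0], [0, 0, 0]], [-1, [0, 0, 0], [0, 0, 0]], [-1, [0, 0, 0], [0, 0, 0]], [-1, [0, 0, 0], [0, 0, 0]]], newtons=20)

```text
clock: 9.3
position: [393.7, 249.5, 23.5]
ee_rot: [-0.0, 0.957, -0.289, -0.003]
contact_force: [0.9, -0.2, 0.2]
finger_gap: 32.7
gripper_force: 0.0
```

Call:
step_arm(rows=[[-1, [0, 0, 0], [0, 0, 0]], [-1, [0, 0, 0], [0, 0, 0]], [-1, [0, 0, 0], [0, 0, 0]], [-1, [0, 0, -0.1], [0, 0, 0]], [-1, [0, 0, -0.2], [0, 0, 0]], [-1, [0, 0, -0.25], [0, 0, 0]], [-1, [0, 0, -0.25], [0, 0, 0]], [-1, [0, 0, -0.25], [0, 0, 0]], [-1, [0, 0, 0], [0, 0, 0]]])

```text
clock: 10.05
position: [397.7, 251.2, 186.9]
ee_rot: [-0.004, 0.957, -0.289, 0.0]
contact_force: [0.8, 1.0, 0.6]
finger_gap: 28.2
gripper_force: 20.0
```

Call:
step_arm(rows=[[-1, [0, 0, 0], [0, 0, -0.209]], [-1, [0, 0, 0], [0, 0, -0.209]], [-1, [0, 0, 0], [0, 0, -0.209]], [-1, [0, 0, 0], [0, 0, -0.209]], [-1, [0, 0, 0], [0, 0, -0.209]], [-1, [0, 0, 0], [0, 0, -0.209]], [-1, [0, 0, 0], [0, 0, 0]], [-1, [0, 0, 0], [0, 0, 0]], [-1, [0, 0, 0], [0, 0, 0]]])

```text
clock: 10.8
position: [394.3, 249.0, 180.6]
ee_rot: [-0.001, 1.0, 0.019, -0.003]
contact_force: [-0.0, 0.1, -0.4]
finger_gap: 27.9
gripper_force: 20.0
```

Call:
step_arm(rows=[[-1, [0.063, 0.238, 0], [0, 0, 0]], [-1, [0.063, 0.238, 0], [0, 0, 0]], [-1, [0.063, 0.238, 0], [0, 0, 0]], [-1, [0.063, 0.238, 0], [0, 0, 0]], [-1, [0.063, 0.238, 0], [0, 0, 0]], [-1, [0.063, 0.238, 0], [0, 0, 0]], [-1, [0.063, 0.238, 0], [0, 0, 0]]])

```text
clock: 11.38
position: [470.9, 0.4, 180.1]
ee_rot: [-0.001, 1.0, 0.019, -0.002]
contact_force: [1.2, 0.6, -0.9]
finger_gap: 27.7
gripper_force: 20.0
```

Call:
step_arm(rows=[[-1, [-0.068, 0.239, 0], [0, 0, 0]], [-1, [-0.068, 0.239, 0], [0, 0, 0]], [-1, [-0.068, 0.239, 0], [0, 0, 0]], [-1, [-0.068, 0.239, 0], [0, 0, 0]], [-1, [-0.068, 0.239, 0], [0, 0, 0]], [-1, [-0.068, 0.239, 0], [0, 0, 0]], [-1, [-0.068, 0.239, 0], [0, 0, 0]], [-1, [0, 0, 0], [0, 0, 0]], [-1, [0, 0, 0], [0, 0, 0]], [-1, [0, 0, 0], [0, 0, 0]]])

```text
clock: 12.22
position: [409.6, -250.8, 179.7]
ee_rot: [-0.001, 1.0, 0.02, -0.003]
contact_force: [-0.2, 0.1, -1.7]
finger_gap: 27.9
gripper_force: 20.0
```

Call:
step_arm(rows=[[-1, [0, 0, 0], [0, 0, 0.077]], [-1, [-0.139, 0, 0.1], [0, 0, 0]], [-1, [0, 0, 0.2], [0, 0, 0]], [-1, [0, 0, 0.15], [0, 0, 0]], [-1, [0, 0, 0], [0, 0, 0]], [-1, [0, 0, 0], [0, 0, 0]], [-1, [0, 0, 0], [0, 0, 0]]])

```text
clock: 12.8
position: [389.5, -250.9, 113.5]
ee_rot: [-0.001, 1.0, 0.002, -0.002]
contact_force: [0.3, -0.5, -0.4]
finger_gap: 27.7
gripper_force: 20.0
```

```bash
python3 - <<'E'
from h import *
s,c,T=wrist();cv2.imwrite('pics/w9.png',c['frame'][...,::-1]);print(s['position'].round(1))
E
```

```text
[ 389.5 -250.9  113.5]
```

View pics/w9.png

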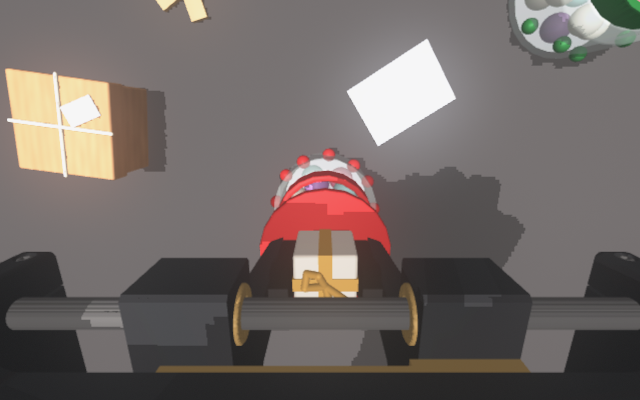

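The red lid is held level and its middle (column 325) lines up with the jar's rim. Lowering.

Call:
step_arm(rows=[[-1, [-0.004, 0, 0.06], [0, 0, 0]], [-1, [0, 0, 0.06], [0, 0, 0]], [-1, [0, 0, 0.05], [0, 0, 0]], [-1, [0, 0, 0.03], [0, 0, 0]], [-1, [0, 0, 0.015], [0, 0, 0]], [-1, [0, 0, 0], [0, 0, 0]], [-1, [0, 0, 0], [0, 0, 0]]])

```text
clock: 13.43
position: [387.9, -251.4, 80.2]
ee_rot: [-0.001, 1.0, 0.001, -0.002]
contact_force: [2.2, 0.8, -0.6]
finger_gap: 27.9
gripper_force: 20.0
```

Call:
step_arm(rows=[[-1, [0.004, 0, 0.006], [0, 0, 0]], [-1, [0, 0, 0.005], [0, 0, 0]], [-1, [0, 0, 0], [0, 0, 0]], [-1, [0, 0, 0], [0, 0, 0]]])

```text
clock: 13.77
position: [388.4, -251.5, 79.4]
ee_rot: [-0.001, 1.0, 0.001, -0.002]
contact_force: [0.4, 2.5, 9.8]
finger_gap: 27.6
gripper_force: 20.0
```

Seated: 9.8 N at the expected height. Releasing.

Call:
step_arm(rows=[[0.4, [0, 0, -0.004], [0, 0, 0]], [0.4, [0, 0, 0], [0, 0, 0]], [0.4, [0, 0, 0], [0, 0, 0]], [0.4, [0, 0, 0], [0, 0, 0]], [0.4, [0, 0, 0], [0, 0, 0]], [0.4, [0, 0, -0.15], [0, 0, 0]], [0.4, [0, 0, -0.27], [0, 0, 0]], [0.4, [0, 0, -0.27], [0, 0, 0]], [0.4, [0, 0, -0.27], [0, 0, 0]], [0.4, [0, 0, 0], [0, 0, 0]]])

```text
clock: 14.6
position: [392.4, -253.9, 229.9]
ee_rot: [0.001, 1.0, 0.001, 0.003]
contact_force: [-0.1, -1.6, -0.2]
finger_gap: 62.0
gripper_force: 0.0
```

Call:
step_arm(rows=[[0.6, [0.219, 0.013, 0.08], [0, 0, 0]], [0.6, [0.219, 0.013, 0.08], [0, 0, 0]], [0.6, [0.219, 0.013, 0.08], [0, 0, 0]], [0.6, [0.219, 0.013, 0.08], [0, 0, 0]], [0.6, [0.219, 0.013, 0.08], [0, 0, 0]], [0.6, [0.219, 0.013, 0.08], [0, 0, 0]], [0.6, [0.219, 0.013, 0.08], [0, 0, 0]], [0.6, [0, 0, 0], [0, 0, 0]], [0.6, [0, 0, 0], [0, 0, 0]], [0.6, [0, 0, 0], [0, 0, 0]]])

```text
clock: 15.43
position: [617.4, -265.0, 137.7]
ee_rot: [-0.001, 1.0, 0.001, -0.003]
contact_force: [-0.3, -1.3, -0.3]
finger_gap: 70.8
gripper_force: 0.0
```

```bash
python3 look.py w10 green:20
```

```text
tcp [ 617.4 -265.   137.7] cam [ 690.5 -265.8  283.4]
green 20.0 [322. 189.] circ 618.5 -265.1 d 74.5 ell [ 618.5 -265.2] [73.7 74.4]
```

Call:
step_arm(rows=[[0.6, [0.006, 0, 0.25], [0, 0, 0]], [0.6, [0, 0, 0.25], [0, 0, 0]], [0.6, [0, 0, 0.15], [0, 0, 0]], [0.6, [0, 0, 0.06], [0, 0, 0]], [0.6, [0, 0, 0], [0, 0, 0]], [0.6, [0, 0, 0], [0, 0, 0]]])

```text
clock: 15.98
position: [619.1, -265.2, 33.1]
ee_rot: [-0.0, 1.0, 0.001, -0.002]
contact_force: [-0.5, -0.5, 0.7]
finger_gap: 70.4
gripper_force: 0.0
```

Call:
step_arm(rows=[[0.6, [-0.004, 0, 0.06], [0, 0, 0]], [-1, [0, 0, 0], [0, 0, 0]], [-1, [0, 0, 0], [0, 0, 0]], [-1, [0, 0, 0], [0, 0, 0]], [-1, [0, 0, 0], [0, 0, 0]], [-1, [0, 0, 0], [0, 0, 0]], [-1, [0, 0, 0], [0, 0, 0]], [-1, [0, 0, 0], [0, 0, 0]], [-1, [0, 0, 0], [0, 0, 0]], [-1, [0, 0, 0], [0, 0, 0]]])

```text
clock: 16.82
position: [618.3, -264.4, 22.7]
ee_rot: [-0.001, 1.0, 0.001, -0.002]
contact_force: [-0.1, -0.3, 1.5]
finger_gap: 27.4
gripper_force: 20.0
```

Call:
step_arm(rows=[[-1, [0, 0, -0.15], [0, 0, 0]], [-1, [0, 0, -0.25], [0, 0, 0]], [-1, [0, 0, -0.25], [0, 0, 0]], [-1, [0, 0, -0.25], [0, 0, 0]], [-1, [-0.13, 0.262, 0], [0, 0, 0]], [-1, [-0.13, 0.262, 0], [0, 0, 0]], [-1, [-0.13, 0.262, 0], [0, 0, 0]], [-1, [-0.13, 0.262, 0], [0, 0, 0]], [-1, [0, 0, 0], [0, 0, 0]], [-1, [0, 0, 0], [0, 0, 0]]])

```text
clock: 17.65
position: [542.1, -417.9, 157.6]
ee_rot: [-0.0, 1.0, -0.002, -0.003]
contact_force: [0.0, 0.7, -0.3]
finger_gap: 27.4
gripper_force: 20.0
```

Call:
step_arm(rows=[[-1, [0, 0, 0.1], [0, 0, 0]], [-1, [0, 0, 0], [0, 0, 0]], [-1, [0, 0, 0], [0, 0, 0]]])

```text
clock: 17.9
position: [545.5, -411.9, 141.7]
ee_rot: [-0.002, 1.0, 0.002, -0.003]
contact_force: [1.2, -0.1, -0.7]
finger_gap: 27.2
gripper_force: 20.0
```

Call:
step_arm(rows=[[-1, [-0.035, 0.067, 0.06], [0, 0, 0]], [-1, [0, 0, 0.07], [0, 0, 0]], [-1, [0, 0, 0], [0, 0, 0]], [-1, [0, 0, 0], [0, 0, 0]], [-1, [0, 0, 0], [0, 0, 0]]])

```text
clock: 18.32
position: [539.8, -424.0, 123.1]
ee_rot: [-0.001, 1.0, 0.001, -0.003]
contact_force: [0.7, 0.2, -0.3]
finger_gap: 27.6
gripper_force: 20.0
```

Correct by +2 mm in y and lower.

Call:
step_arm(rows=[[-1, [0.002, -0.012, 0.05], [0, 0, 0]], [-1, [0, 0, 0.04], [0, 0, 0]], [-1, [0, 0, 0.04], [0, 0, 0]], [-1, [0, 0, 0.04], [0, 0, 0]], [-1, [0, 0, 0.015], [0, 0, 0]], [-1, [0, 0, 0], [0, 0, 0]], [-1, [0, 0, 0], [0, 0, 0]]])

```text
clock: 18.9
position: [539.8, -422.3, 95.3]
ee_rot: [-0.001, 1.0, 0.001, -0.003]
contact_force: [-0.0, -0.0, -0.6]
finger_gap: 27.2
gripper_force: 20.0
```

Call:
step_arm(rows=[[-1, [0, 0, 0.008], [0, 0, 0]], [-1, [0, 0, 0.007], [0, 0, 0]], [-1, [0, 0, 0], [0, 0, 0]], [-1, [0, 0, 0], [0, 0, 0]]])

```text
clock: 19.23
position: [540.1, -422.6, 93.7]
ee_rot: [-0.001, 1.0, 0.001, -0.002]
contact_force: [0.2, -0.5, 2.8]
finger_gap: 27.4
gripper_force: 20.0
```

Seated at 93.7 as predicted, with 2.8 N. Releasing and lifting.

Call:
step_arm(rows=[[0.4, [0, 0, 0], [0, 0, 0]], [0.4, [0, 0, 0], [0, 0, 0]], [0.4, [0, 0, 0], [0, 0, 0]], [0.4, [0, 0, 0], [0, 0, 0]], [0.4, [0, 0, 0], [0, 0, 0]], [0.4, [0, 0, -0.15], [0, 0, 0]], [0.4, [0, 0, -0.27], [0, 0, 0]], [0.4, [0, 0, -0.27], [0, 0, 0]], [0.4, [0, 0, -0.27], [0, 0, 0]], [0.4, [0, 0, 0], [0, 0, 0]]])

```text
clock: 20.07
position: [543.9, -425.8, 246.6]
ee_rot: [0.003, 1.0, 0.001, 0.003]
contact_force: [0.4, -1.1, 0.6]
finger_gap: 61.4
gripper_force: 0.0
```

Call:
step_arm(rows=[[0.6, [0.094, -0.227, 0.03], [0, 0, 0]], [0.6, [0.094, -0.227, 0.03], [0, 0, 0]], [0.6, [0.094, -0.227, 0.03], [0, 0, 0]], [0.6, [0.094, -0.227, 0.03], [0, 0, 0]], [0.6, [0.094, -0.227, 0.03], [0, 0, 0]], [0.6, [0.094, -0.227, 0.03], [0, 0, 0]], [0.6, [0.094, -0.227, 0.03], [0, 0, 0]], [0.6, [0.094, -0.227, 0.03], [0, 0, 0]], [0.6, [0.094, -0.227, 0.03], [0, 0, 0]], [0.6, [0.094, -0.227, 0.03], [0, 0, 0]]])

```text
clock: 20.9
position: [681.0, -79.9, 191.6]
ee_rot: [-0.001, 1.0, 0.001, -0.003]
contact_force: [0.5, 0.9, -0.2]
finger_gap: 70.6
gripper_force: 0.0
```

Call:
step_arm(rows=[[0.6, [0, 0, 0.1], [0, 0, 0.245]], [0.6, [0, 0, 0.2], [0, 0, 0.245]], [0.6, [0, 0, 0.15], [0, 0, 0]], [0.6, [0, 0, 0], [0, 0, 0]], [0.6, [0, 0, 0], [0, 0, 0]], [0.6, [0, 0, 0], [0, 0, 0]]])

```text
clock: 21.4
position: [681.2, -82.0, 125.9]
ee_rot: [-0.001, 0.993, -0.121, -0.002]
contact_force: [0.6, -0.3, -0.3]
finger_gap: 70.7
gripper_force: 0.0
```

```bash
S=90 python3 look.py w11 blue:20
```

```text
tcp [681.2 -82.  125.9] cam [ 751.6 -100.2  271.9]
blue 20.0 [325. 198.] circ 681.7 -81.7 d 82.1 ell [681.7 -81.7] [81.5 81.8]
```

Call:
step_arm(rows=[[0.6, [0.002, 0, 0.25], [0, 0, 0]], [0.6, [0, 0, 0.25], [0, 0, 0]], [0.6, [0, 0, 0.11], [0, 0, 0]], [0.6, [0, 0, 0], [0, 0, 0]], [0.6, [0, 0, 0], [0, 0, 0]]])

```text
clock: 21.87
position: [680.6, -81.8, 33.9]
ee_rot: [-0.001, 0.993, -0.121, -0.002]
contact_force: [-0.4, 0.1, 0.3]
finger_gap: 70.5
gripper_force: 0.0
```

Call:
step_arm(rows=[[0.6, [0.005, 0, 0.066], [0, 0, 0]], [-1, [0, 0, 0], [0, 0, 0]], [-1, [0, 0, 0], [0, 0, 0]], [-1, [0, 0, 0], [0, 0, 0]], [-1, [0, 0, 0], [0, 0, 0]], [-1, [0, 0, 0], [0, 0, 0]], [-1, [0, 0, 0], [0, 0, 0]], [-1, [0, 0, 0], [0, 0, 0]], [-1, [0, 0, 0], [0, 0, 0]], [-1, [0, 0, 0], [0, 0, 0]]])

```text
clock: 22.7
position: [680.9, -81.6, 23.4]
ee_rot: [-0.001, 0.993, -0.121, -0.003]
contact_force: [-0.4, 0.2, 2.6]
finger_gap: 27.8
gripper_force: 20.0
```

Call:
step_arm(rows=[[-1, [0, 0, -0.15], [0, 0, 0]], [-1, [0, 0, -0.2], [0, 0, 0]], [-1, [0, 0, -0.25], [0, 0, 0]], [-1, [0, 0, -0.25], [0, 0, 0]], [-1, [0, 0, -0.25], [0, 0, 0]], [-1, [0, 0, 0], [0, 0, -0.245]], [-1, [0, 0, 0], [0, 0, -0.245]], [-1, [0, 0, 0], [0, 0, 0]], [-1, [0, 0, 0], [0, 0, 0]]])

```text
clock: 23.45
position: [681.2, -81.9, 187.7]
ee_rot: [-0.001, 1.0, -0.001, -0.003]
contact_force: [-0.3, 0.1, -0.1]
finger_gap: 27.6
gripper_force: 20.0
```

Call:
step_arm(rows=[[-1, [-0.04, -0.251, 0], [0, 0, 0]], [-1, [-0.04, -0.251, 0], [0, 0, 0]], [-1, [-0.04, -0.251, 0], [0, 0, 0]], [-1, [-0.04, -0.251, 0], [0, 0, 0]], [-1, [-0.04, -0.251, 0], [0, 0, 0]], [-1, [-0.04, -0.251, 0], [0, 0, 0]], [-1, [-0.04, -0.251, 0], [0, 0, 0]], [-1, [-0.04, -0.251, 0], [0, 0, 0]], [-1, [-0.04, -0.251, 0], [0, 0, 0]], [-1, [0, 0, 0], [0, 0, 0]]])

```text
clock: 24.28
position: [623.0, 268.6, 187.7]
ee_rot: [-0.004, 1.0, 0.005, -0.004]
contact_force: [-0.5, 1.7, -0.8]
finger_gap: 28.0
gripper_force: 20.0
```

Call:
step_arm(rows=[[-1, [0, 0, 0.15], [0, 0, 0]], [-1, [0, 0, 0.2], [0, 0, 0]], [-1, [0, 0, 0.1], [0, 0, 0]], [-1, [0, 0, 0], [0, 0, 0]], [-1, [0, 0, 0], [0, 0, 0]], [-1, [0, 0, 0], [0, 0, 0]]])

```text
clock: 24.78
position: [627.4, 257.0, 122.4]
ee_rot: [-0.001, 1.0, 0.0, -0.002]
contact_force: [0.9, -0.5, -0.5]
finger_gap: 28.0
gripper_force: 20.0
```

Call:
step_arm(rows=[[-1, [0, 0, 0.07], [0, 0, 0]], [-1, [0, 0, 0.05], [0, 0, 0]], [-1, [0, 0, 0.05], [0, 0, 0]], [-1, [0, 0, 0.05], [0, 0, 0]], [-1, [0, 0, 0.018], [0, 0, 0]], [-1, [0, 0, 0], [0, 0, 0]], [-1, [0, 0, 0], [0, 0, 0]]])

```text
clock: 25.37
position: [626.5, 257.0, 85.6]
ee_rot: [-0.001, 1.0, 0.001, -0.003]
contact_force: [1.1, -0.6, -0.9]
finger_gap: 28.0
gripper_force: 20.0
```

Call:
step_arm(rows=[[-1, [0, 0, 0.007], [0, 0, 0]], [-1, [0, 0, 0.005], [0, 0, 0]], [-1, [0, 0, 0], [0, 0, 0]], [-1, [0, 0, 0], [0, 0, 0]]])

```text
clock: 25.7
position: [626.7, 257.1, 84.4]
ee_rot: [-0.001, 1.0, 0.001, -0.002]
contact_force: [0.1, -0.1, 1.8]
finger_gap: 27.7
gripper_force: 20.0
```

Seated at 84.4. Releasing and lifting.

Call:
step_arm(rows=[[0.4, [0, 0, 0], [0, 0, 0]], [0.4, [0, 0, 0], [0, 0, 0]], [0.4, [0, 0, 0], [0, 0, 0]], [0.4, [0, 0, 0], [0, 0, 0]], [0.4, [0, 0, 0], [0, 0, 0]], [0.4, [0, 0, -0.15], [0, 0, 0]], [0.4, [0, 0, -0.27], [0, 0, 0]], [0.4, [0, 0, -0.27], [0, 0, 0]], [0.4, [0, 0, -0.27], [0, 0, 0]], [0.4, [0, 0, 0], [0, 0, 0]]])

```text
clock: 26.53
position: [631.8, 258.1, 237.3]
ee_rot: [-0.004, 1.0, 0.001, 0.004]
contact_force: [1.4, 0.2, 0.9]
finger_gap: 61.7
gripper_force: 0.0
```

Call:
step_arm(rows=[[0.6, [-0.168, 0.176, 0], [0, 0, 0]], [0.6, [-0.168, 0.176, 0.08], [0, 0, 0]], [0.6, [-0.168, 0.176, 0.08], [0, 0, 0]], [0.6, [-0.168, 0.176, 0.08], [0, 0, 0]], [0.6, [-0.168, 0.176, 0.08], [0, 0, 0]], [0.6, [-0.168, 0.176, 0.08], [0, 0, 0]], [0.6, [-0.168, 0.176, 0.08], [0, 0, 0]], [0.6, [0, 0, 0.2], [0, 0, 0]], [0.6, [0, 0, 0], [0, 0, 0]], [0.6, [0, 0, 0], [0, 0, 0]]])

```text
clock: 27.37
position: [450.3, 71.9, 126.3]
ee_rot: [-0.001, 1.0, 0.001, -0.003]
contact_force: [0.5, -0.1, 1.5]
finger_gap: 69.9
gripper_force: 0.0
```

Call:
step_arm(rows=[[0.6, [0, 0, 0], [0, 0, 0]]])

```text
clock: 27.45
position: [452.1, 72.7, 127.5]
ee_rot: [-0.001, 1.0, 0.002, -0.002]
contact_force: [1.3, 0.3, 0.3]
finger_gap: 70.4
gripper_force: 0.0
```

```bash
S=90 python3 look.py w12 yellow:20
```

```text
tcp [452.1  72.7 127.5] cam [524.7  72.  273.5]
yellow 20.0 [325. 194.] circ 451.6 71.4 d 88.3 ell [451.7  71.3] [87.5 87.8]
```

Call:
step_arm(rows=[[0.6, [-0.003, 0.003, 0.25], [0, 0, 0]], [0.6, [0, 0, 0.25], [0, 0, 0]], [0.6, [0, 0, 0.11], [0, 0, 0]], [0.6, [0, 0, 0], [0, 0, 0]], [0.6, [0, 0, 0], [0, 0, 0]]])

```text
clock: 27.92
position: [450.6, 72.1, 35.5]
ee_rot: [-0.001, 1.0, 0.001, -0.002]
contact_force: [-0.2, -0.1, 0.7]
finger_gap: 70.6
gripper_force: 0.0
```

Call:
step_arm(rows=[[0.6, [0.004, 0, 0.075], [0, 0, 0]], [-1, [0, 0, 0], [0, 0, 0]], [-1, [0, 0, 0], [0, 0, 0]], [-1, [0, 0, 0], [0, 0, 0]], [-1, [0, 0, 0], [0, 0, 0]], [-1, [0, 0, 0], [0, 0, 0]], [-1, [0, 0, 0], [0, 0, 0]], [-1, [0, 0, 0], [0, 0, 0]], [-1, [0, 0, 0], [0, 0, 0]], [-1, [0, 0, 0], [0, 0, 0]]])

```text
clock: 28.75
position: [450.4, 71.6, 24.0]
ee_rot: [-0.001, 1.0, 0.001, -0.002]
contact_force: [-0.6, 0.1, 3.9]
finger_gap: 27.5
gripper_force: 20.0
```

Call:
step_arm(rows=[[-1, [0, 0, -0.15], [0, 0, 0]], [-1, [0, 0, -0.2], [0, 0, 0]], [-1, [0, 0, -0.25], [0, 0, 0]], [-1, [0, 0, -0.25], [0, 0, 0]], [-1, [0, 0, -0.25], [0, 0, 0]], [-1, [0, 0, 0], [0, 0, 0]], [-1, [0, 0, 0], [0, 0, 0]]])

```text
clock: 29.33
position: [452.3, 71.7, 190.4]
ee_rot: [-0.002, 1.0, 0.001, -0.001]
contact_force: [-0.2, 0.3, -1.2]
finger_gap: 27.2
gripper_force: 20.0
```

Call:
step_arm(rows=[[-1, [0.067, -0.231, 0], [0, 0, 0]], [-1, [0.067, -0.231, 0], [0, 0, 0]], [-1, [0.067, -0.231, 0], [0, 0, 0]], [-1, [0.067, -0.231, 0], [0, 0, 0]], [-1, [0.067, -0.231, 0], [0, 0, 0]], [-1, [0.067, -0.231, 0], [0, 0, 0]], [-1, [0.067, -0.231, 0], [0, 0, 0]], [-1, [0.067, -0.231, 0], [0, 0, 0]], [-1, [0.067, -0.231, 0], [0, 0, 0]], [-1, [0.067, -0.231, 0], [0, 0, 0]]])

```text
clock: 30.17
position: [550.0, 418.8, 185.8]
ee_rot: [0.0, 1.0, 0.001, -0.004]
contact_force: [0.4, -0.7, -0.9]
finger_gap: 27.3
gripper_force: 20.0
```

Call:
step_arm(rows=[[-1, [0, 0, 0], [0, 0, 0]], [-1, [0, 0, 0.15], [0, 0, 0]], [-1, [0, 0, 0.2], [0, 0, 0]], [-1, [0, 0, 0], [0, 0, 0]], [-1, [0, 0, 0], [0, 0, 0]], [-1, [0, 0, 0], [0, 0, 0]]])

```text
clock: 30.67
position: [550.7, 417.7, 136.4]
ee_rot: [-0.001, 1.0, 0.001, -0.003]
contact_force: [0.1, 0.8, -0.3]
finger_gap: 27.7
gripper_force: 20.0
```

Call:
step_arm(rows=[[-1, [0.003, -0.008, 0.06], [0, 0, 0]], [-1, [0, 0, 0.05], [0, 0, 0]], [-1, [0, 0, 0.05], [0, 0, 0]], [-1, [0, 0, 0.05], [0, 0, 0]], [-1, [0, 0, 0.018], [0, 0, 0]], [-1, [0, 0, 0], [0, 0, 0]], [-1, [0, 0, 0], [0, 0, 0]]])

```text
clock: 31.25
position: [550.9, 419.2, 102.1]
ee_rot: [-0.001, 1.0, 0.001, -0.003]
contact_force: [-0.4, 0.1, -1.0]
finger_gap: 27.5
gripper_force: 20.0
```

Call:
step_arm(rows=[[-1, [0, 0, 0.008], [0, 0, 0]], [-1, [0, 0, 0.007], [0, 0, 0]], [-1, [0, 0, 0], [0, 0, 0]], [-1, [0, 0, 0], [0, 0, 0]]])

```text
clock: 31.58
position: [551.0, 419.4, 100.1]
ee_rot: [-0.001, 1.0, 0.001, -0.002]
contact_force: [0.8, 0.4, -1.5]
finger_gap: 27.5
gripper_force: 20.0
```

Call:
step_arm(rows=[[-1, [0, 0, 0.004], [0, 0, 0]], [-1, [0, 0, 0.003], [0, 0, 0]], [-1, [0, 0, 0], [0, 0, 0]], [-1, [0, 0, 0], [0, 0, 0]]])

```text
clock: 31.92
position: [551.1, 419.4, 100.1]
ee_rot: [-0.001, 1.0, 0.001, -0.002]
contact_force: [-2.5, -2.0, 6.8]
finger_gap: 27.4
gripper_force: 20.0
```

Seated at 100.1 with 6.8 N. Releasing, lifting and backing off inward so the views are clear.

Call:
step_arm(rows=[[0.4, [0, 0, -0.003], [0, 0, 0]], [0.4, [0, 0, 0], [0, 0, 0]], [0.4, [0, 0, 0], [0, 0, 0]], [0.4, [0, 0, 0], [0, 0, 0]], [0.4, [0, 0, 0], [0, 0, 0]], [0.4, [0, 0, -0.15], [0, 0, 0]], [0.4, [0, 0, -0.27], [0, 0, 0]], [0.4, [0, 0, -0.27], [0, 0, 0]], [0.4, [0, 0, -0.27], [0, 0, 0]], [0.4, [0, 0, 0], [0, 0, 0]]])

```text
clock: 32.75
position: [555.7, 421.5, 252.9]
ee_rot: [-0.005, 1.0, 0.001, 0.003]
contact_force: [1.2, -0.2, 0.1]
finger_gap: 61.4
gripper_force: 0.0
```

Call:
step_arm(rows=[[0.4, [-0.18, 0.18, -0.05], [0, 0, 0]], [0.4, [-0.18, 0.18, -0.05], [0, 0, 0]], [0.4, [-0.18, 0.18, -0.05], [0, 0, 0]], [0.4, [-0.18, 0.18, -0.05], [0, 0, 0]], [0.4, [-0.18, 0.18, -0.05], [0, 0, 0]], [0.4, [0, 0, 0], [0, 0, 0]], [0.4, [0, 0, 0], [0, 0, 0]]])

```text
clock: 33.33
position: [416.4, 282.7, 281.9]
ee_rot: [-0.001, 1.0, 0.001, -0.002]
contact_force: [-0.2, 0.4, 0.7]
finger_gap: 61.6
gripper_force: 0.0
```

```bash
python3 - <<'E'
from h import *
c=vision.camera('scene');f=c['frame'][...,::-1]
cv2.imwrite('pics/end.png',cv2.resize(f[110:310,110:530],(798,380),interpolation=cv2.INTER_CUBIC))
c=vision.camera('top');T=c['world_from_camera'];cv2.imwrite('pics/top1.png',c['frame'][...,::-1])
for col,z in dict(red=76,green=91,blue=81,yellow=96).items():
    for k in blobs(mask(c['frame'],col,110,50)):
        e=cv2.fitEllipse(k);p=ray(c,T,e[0],z)
        if max(e[1])<60: print(col,p.round()[:2],np.round(np.array(e[1])*(T[2,3]-z)/c['fx']))
E
```

```text
red [294. 272.] [46. 48.]
red [397. 339.] [34. 44.]
red [ 387. -251.] [69. 77.]
red [ 663. -523.] [ 11. 143.]
red [ 850. -336.] [38. 41.]
red [ 890. -729.] [  9. 109.]
green [ 539. -421.] [70. 73.]
green [ 844. -236.] [34. 36.]
blue [551.   3.] [  9. 148.]
blue [627. 258.] [78. 84.]
blue [ 848. -192.] [35. 37.]
yellow [561. 409.] [64. 88.]
yellow [ 845. -282.] [41. 44.]
```

View pics/end.png

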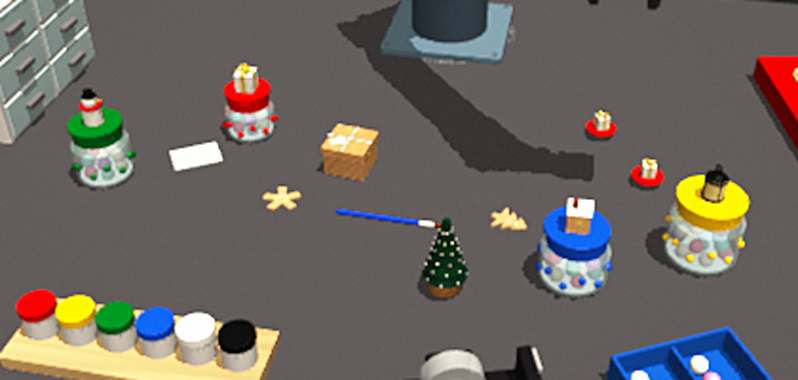

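All four lids lie flat on their matching jars: green (96,127), red (248,95), blue (577,232) and yellow (712,200). The tree and box stand untouched. Handing in.

```bash
python3 -c "
from station import order;print(order.sign_off())"
```

```text
the job is handed in; nothing more can be done
None
```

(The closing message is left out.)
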